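# Clamp the filter basket with the ratchet trigger

### The job

Take the stepped steel filter basket out of the parts bin and stand it mouth down, as it lies in the bin, on the bench clamp's bed between its two jaws; then pump the yellow trigger against the black handle, moving the jaw by the trigger alone, until the sprung orange pad holds the basket against the fixed jaw and is pressed in clearly (about 5 to 20 mm) but not to its stop, which would crush the thin basket. Finish still holding the trigger squeezed, with the basket gripped and not touched by hand, and leave the other things on the counter and in the bin alone.

Things in the scene. Friction and masses are not known exactly. Their poses are not given: they have to be found in the camera images.
- basket: Stepped single-shot filter basket of bright sheet steel, upside down (mouth down) in one of the bin's four compartments. Origin at the centre of its underside (the open mouth), z up. Lower part 60 mm across and 12 mm high, upper part (the perforated bottom of the basket) 42 mm across from 12 to 27 mm above the origin: grasp it there. About 60 g.
- bin: Open grey plastic parts bin, 225 x 225 mm, 38 mm high, fixed, with one divider each way: four compartments 105 mm square, centred 55 mm from the bin's centre along its x and y. Walls and floor are 5 mm thick. Origin under its centre. Each compartment holds one item, in any order: basket, distribution tool, blind disc, dosing ring.
- clamp: Red bench bar clamp bolted to the counter, standing on a dark base plate 310 x 96 mm, 12 mm thick. Origin under the clamp, x along the bar from the handle towards the fixed jaw, z up. Ratchet housing at x -146 to -56 mm, 60 mm wide, up to 52 mm high; a toothed bar runs through it. The bed is the flat of the base plate between the pad and the fixed jaw's rubber face at x = +117 mm (84 mm wide, up to 45 mm high).
- clamp_spot (a point): Point on the bed's surface (12 mm above the counter) where the basket's centre may be set down: at x = +75 mm in the clamp's frame, 42 mm from the fixed jaw's rubber face.
- anvil: Black rubber facing of the fixed jaw, 4 x 84 x 32 mm; origin at its centre, 119 mm along the clamp's x and 29 mm up; its front face looks to the clamp's -x.
- jaw (a joint): Position of the moving jaw along the clamp's +x, in m; the orange pad's face is at x = jaw - nose in the clamp's frame. It starts between 0 and 0.02 (the gap to the fixed jaw is then 117 to 97 mm). The ratchet lets it only advance; it moves under about 3 N of drag. Touching the basket, with the basket touching the fixed jaw, it reads about 0.057. A full squeeze of the trigger advances it about 16 mm (10 to 20 mm the first time; 1 mm is lost on release).
- nose (a joint): How far the sprung orange pad (70 mm wide, 30 mm high, its lower edge 2 mm above the bed) is pushed back into the jaw, in m: 0 free, 0.024 at its stop. Its spring gives 0.7 N per mm, so this is the gauge of the clamping force.
- nose_face (a point): Centre of the orange pad's face, which looks to the clamp's +x, 29 mm above the counter.
- trigger (a joint): Angle of the trigger in rad: 0 released (leaning away from the handle), 0.32 fully squeezed against its own stop. A spring returns it when let go. Squeezing takes 3 to 6 N for the spring and drag, and up to about 18 N while the pad is being pressed in.
- trigger_pad (a point): Point on the outer face of the yellow trigger, 72 mm from its pivot (about 114 mm above the counter). The trigger is an upright bar 22 mm wide and 10 mm thick, on the +x side of the handle in the clamp's frame; its pivot is 45 mm above the counter at x = -85 mm and its top about 134 mm up. Released, this point is about 45 mm from the handle's back along the clamp's x; fully squeezed about 22 mm. Fingers straddle trigger and handle from above and close along the clamp's x.
- handle_back (a point): Point on the rear (-x) face of the black upright handle, 115 mm above the counter, at x = -108 mm in the clamp's frame. The handle is fixed, 10 mm thick, 24 mm wide, up to 137 mm high.
- dist_tool: Red anodised distribution tool, disc 58 mm across, 26 mm high, in the bin; origin under its centre. Leave alone.
- blind_disc: Black rubber blind disc, 58 mm across, 8 mm thick, in the bin; origin under its centre. Leave alone.
- dosing_ring: Brass dosing ring, 62 mm across, 22 mm high, in the bin; origin under its centre. Leave alone.
- jug: Squat copper milk jug, 94 mm across, 95 mm high, with a handle at its +y; origin under its centre. Leave alone.
- glass0: Clear shot glass, 50 mm across, 62 mm high; origin under its centre. Leave alone.
- glass1: Clear shot glass, 50 mm across, 62 mm high; origin under its centre. Leave alone.
- glass2: Clear shot glass, 50 mm across, 62 mm high; origin under its centre. Leave alone.
- knock_box: Chrome knock box, 156 mm across, 125 mm high, with a rubber striking bar and a short lever; fixed. Origin under its centre.

How it is judged:
By the outcome, as a careful person would: the job done as asked, in the order asked, and still so for the second after the job is handed in, while the arm keeps its last pose, push and grip.
It also fails if it takes over 61 s, if anything falls off the work surface, if the arm or the gripper's body presses on something with over 40 N, if the wrist force passes 120 N, or if a joint passes its speed limit or range.

### The arm

A 7-joint arm with a two-finger parallel gripper is mounted at the origin on the work surface. World frame = base frame: x ahead of the robot, y to its left, z up, the work surface at z = 0. Lengths are in m, angles in rad, forces in N, time in s.
With the tool pointing down it reaches from about 0.4 to 0.875 m from the base axis. Payload 4.4 kg.
Tool frame: the origin (TCP) lies midway between the tips of the shut fingers; the grasp point (between the pads) lies 19 mm behind it; z points along the fingers, y is the line along which they close (so a half turn about z gives the same grasp; the last joint's range is limited). The gripper opens to 85 mm and grips with 20 to 120 N. Pads are 22 mm wide; open, the fingers measure 114 mm over their backs; the gripper's body (76 mm by 85 mm) begins 54 mm behind the grasp point. The pads swing forward as they close: fully open they stand 13 mm farther back than shut.
Start: joints at [1.192, 0.628, 0.038, 1.517, -0.027, 0.996, -0.02], TCP at [0.2, -0.618, 0.197] pointing down, gripper open.
Joint ranges: [-3.06, 3.06], [-0.37, 2.12], [-1.25, 1.32], [0.18, 2.47], [-1.1, 4.24], [0.23, 1.98], [-2.94, 2.94]. Speed limits (rad/s): [2.57, 2.57, 3.14, 3.14, 3.14, 3.14, 3.14].

### API

Orientations are given as a rotation vector (axis times angle).
In Python, from station import move_ptp, move_straight, move_j, command_gripper, dwell, ik, read_state, get_image, PlanningError, finish_job gives the robot as it stands. The module is installed in compiled form; this text tells all that it offers. Calls block until the motion is done:
- move_ptp(position, orientation): joint-space move of the TCP to a pose.
- move_straight(position, rotation=None, feed=0.15): straight line of the TCP; rotation=None keeps the orientation; feed is the mean speed in m/s.
- move_j(angles): joint-space move.
- command_gripper(opening): opening from 0.0 (shut) to 1.0 (fully open); the grip force is fixed at half the most; returns when the fingers have stopped.
- dwell(seconds).
- ik(position, orientation): joint angles nearest the present ones, or None.
- read_state(): the state.
- get_image(name): name is "side" or "top" or "wrist"; returns a dict with "pixels" (420x560x3 uint8, red, green, blue), "fx", "fy", "cx", "cy" (pixels), "pose" (4x4, takes a point from camera to world coordinates). Camera axes: x right, y down, z forward; pixel columns grow to the right and rows downward; lengths in m; the calibration is good to about 2 mm. A picture is of the moment at which its call begins. There is no depth.
A pose or a line that the arm cannot do raises PlanningError and nothing moves.
- finish_job(): hands the job in; it is judged then, once.
The state is a dict: "clock": time; "joint_pos": joint angles; "dq": joint speeds; "tau": joint torques, N m; "eef_pos": TCP position; "eef_rot": TCP orientation; "wrist_force": force on the tool from outside, world axes, zero at the start; "torque": the same for the moment, N m; "grip_width": opening from 0.0 (shut) to 1.0 (fully open); "grasp_force": force on a finger pad.
Only numpy, scipy, OpenCV 4.12 (cv2) and the standard library are available. Lean on these libraries where they do the work, as an engineer would, in place of code of your own. Each camera call takes 0.05 s, during which the arm holds its last target. There are 200 camera calls.

## Working session

There is one attempt and no reset: what is moved stays moved. The work goes in short steps, each a Python script; the robot and the scene stay as the last script left them, time stands still between calls to the robot, and variables do not carry over. Pictures are saved under pics/ and viewed, at most 10 in all, crops included, and the job is handed in when it is done.

```bash
mkdir -p pics; cat > h.py <<'E'
import numpy as np, cv2
from station import *
def shot(cam,name):
    im=get_image(cam); cv2.imwrite(f'pics/{name}.png',cv2.cvtColor(im['pixels'],cv2.COLOR_RGB2BGR))
    np.savez(f'pics/{name}.npz',**im); return im
def ray(im,u,v,z):
    T=np.array(im['pose']); d=T[:3,:3]@np.array([(u-im['cx'])/im['fx'],(v-im['cy'])/im['fy'],1]); o=T[:3,3]
    return o+d*(z-o[2])/d[2]
def proj(im,p):
    T=np.array(im['pose']); c=T[:3,:3].T@(np.array(p)-T[:3,3]); return im['fx']*c[0]/c[2]+im['cx'],im['fy']*c[1]/c[2]+im['cy']
E
python3 - <<'E'
from h import *
for c in ('top','side'):
    im=shot(c,c+'0'); print(np.round(im['pose'],3),im['fx'],im['cx'],im['cy'])
s=read_state(); print(s)
a=cv2.imread('pics/top0.png');b=cv2.imread('pics/side0.png')
E
```

```text
[[ 0.133 -0.969  0.206  0.368]
 [-0.991 -0.132  0.022  0.026]
 [ 0.006 -0.207 -0.978  1.265]
 [ 0.     0.     0.     1.   ]] 432.11520218704817 284.0948067980268 205.31235717555035
[[-0.714 -0.34   0.613 -0.593]
 [-0.701  0.363 -0.614  1.224]
 [-0.013 -0.867 -0.497  1.083]
 [ 0.     0.     0.     1.   ]] 537.6791419905098 275.63754862186573 213.17434768994858
{'clock': 0.1, 'joint_pos': array([ 1.19217668,  0.62928646,  0.0384229 ,  1.51827782, -0.0269758 ,
        0.99630419, -0.02000843]), 'dq': array([-0.00213883, -0.00202042, -0.00134322, -0.00330157,  0.00084939,
        0.00011419,  0.000479  ]), 'tau': array([ 2.56287822e-03, -5.64527535e+01,  1.23008206e+00, -1.93973386e+01,
        1.12371269e-02,  5.45571311e-03, -3.48981098e-05]), 'eef_pos': array([ 0.19987176, -0.61784441,  0.1964563 ]), 'eef_rot': array([-3.10152615e+00, -4.89139447e-01,  4.72383155e-04]), 'wrist_force': array([0.4481345 , 0.20465229, 0.42571186]), 'torque': array([-0.0142261 , -0.03933816,  0.00727606]), 'grasp_force': 0.0, 'grip_width': 1.0006674718733097}
```

View pics/top0.png

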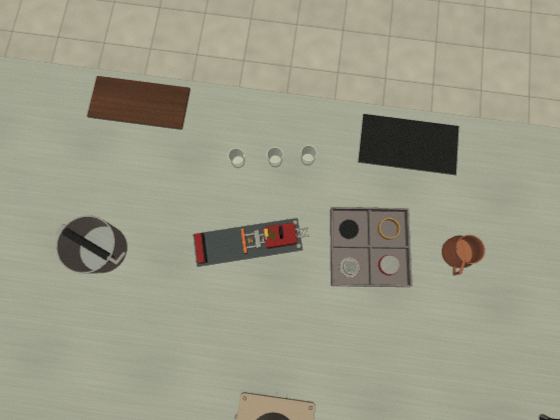

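View pics/side0.png

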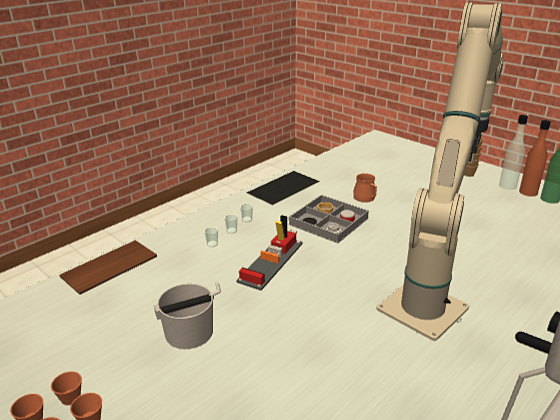

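The top view shows the basket (bright ring) at about (349,267) in the bin. The clamp runs from the handle at about (285,233) to the fixed jaw at about (200,248), with the orange pad at (244,240). The side view agrees with this.

```bash
python3 - <<'E'
from h import *
im=dict(np.load('pics/top0.npz'))
print('basket',ray(im,349,267,.03))
for c in [(330,208),(410,208),(411,287),(331,287)]: print('bin',ray(im,*c,.038))
p=im['pixels'].astype(int); hsv=cv2.cvtColor(im['pixels'],cv2.COLOR_RGB2HSV)
roi=np.zeros(p.shape[:2],np.uint8); roi[205:280,185:315]=1
m=((hsv[...,2]<90)|(hsv[...,1]>150)).astype(np.uint8)*roi
m=cv2.morphologyEx(m,cv2.MORPH_OPEN,np.ones((5,5)))
c=max(cv2.findContours(m,0,2)[0],key=cv2.contourArea)
q=np.array([ray(im,*x[0],.012)[:2] for x in c],np.float32)
r=cv2.minAreaRect(q); print(r, cv2.boxPoints(r), cv2.boundingRect(c))
E
```

```text
basket [ 0.47535409 -0.15332571  0.03      ]
bin [ 0.63626361 -0.08011177  0.038     ]
bin [ 0.66752644 -0.31045214  0.038     ]
bin [ 0.44263898 -0.32977403  0.038     ]
bin [ 0.41278348 -0.10798387  0.038     ]
((0.509978711605072, 0.14506468176841736), (0.09419038891792297, 0.30092164874076843), 16.21489906311035) [[ 0.4227421   0.27638945]
 [ 0.5067717  -0.01256187]
 [ 0.5972153   0.01373991]
 [ 0.51318574  0.30269122]] (195, 222, 105, 43)
```

```bash
cat >> h.py <<'E'
from scipy.spatial.transform import Rotation as Ro
def down(ydir):
    "rotvecs with z down, tool y along +-ydir; nearest joint 7 to zero first"
    y=np.r_[np.array(ydir[:2])/np.linalg.norm(ydir[:2]),0]; z=np.array([0,0,-1.]); out=[]
    for s in (1,-1): out.append(Ro.from_matrix(np.c_[np.cross(s*y,z),s*y,z]).as_rotvec())
    return out
def best(p,ydir):
    q=[(r,ik(p,r)) for r in down(ydir)]; q=[(r,j) for r,j in q if j is not None]
    return min(q,key=lambda t:abs(t[1][6]))[0]
E
python3 - <<'E'
from h import *
yd=(.96,.279)
p=[.478,-.155,.26]; r=best(p,yd); print(r,ik(p,r))
move_ptp(p,r); im=shot('wrist','wb'); print(np.round(im['pose'],3),im['fx'])
p=[.505,.12,.36]; move_ptp(p,r); im=shot('wrist','wc'); print(np.round(im['pose'],3),read_state()['joint_pos'],read_state()['clock'])
cv2.imwrite('pics/w2.png',cv2.resize(np.hstack([cv2.imread('pics/wb.png'),cv2.imread('pics/wc.png')]),(800,300)))
E
```

```text
[1.88616208 2.5123688  0.        ] [ 0.59353518  0.37195673 -0.46317721  1.82742575  0.19582823  0.98727866
  0.33203382]
[[ 0.961  0.262  0.087  0.455]
 [ 0.276 -0.913 -0.301 -0.078]
 [ 0.     0.314 -0.95   0.437]
 [ 0.     0.     0.     1.   ]] 355.7401851698257
[[ 0.961  0.262  0.086  0.482]
 [ 0.276 -0.912 -0.302  0.196]
 [-0.001  0.314 -0.949  0.537]
 [ 0.     0.     0.     1.   ]] [ 0.12161201  0.32637148 -0.56422366  1.61642813  0.18237428  1.25341951
 -0.19671805] 3.3
```

View pics/wb.png

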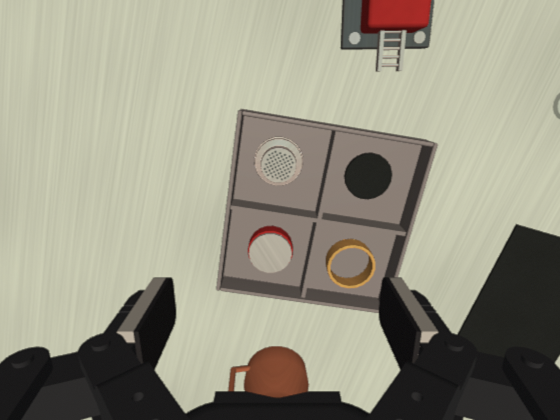

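View pics/wc.png

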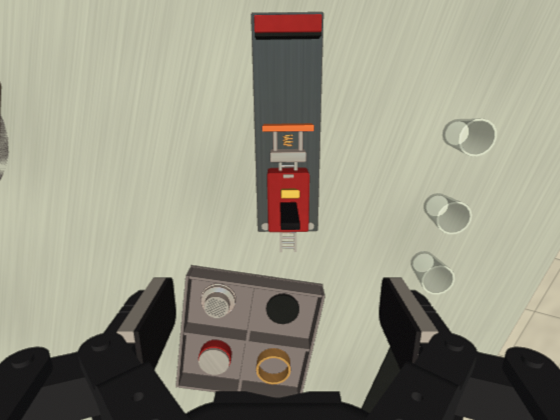

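The first view shows the basket's perforated top at about (279,165). The second shows the clamp nearly upright in the image: jaw top x 252–323, pad at row 128, yellow trigger top at (290,194), and the plate's rear corners at (258,231) and (317,230).

```bash
python3 - <<'E'
from h import *
b=dict(np.load('pics/wb.npz')); c=dict(np.load('pics/wc.npz'))
# perforated top: 
print('basket',ray(b,279,165,.032), 'width px', 355.7*.042/.405)
g=cv2.GaussianBlur(cv2.cvtColor(b['pixels'],7),(5,5),1)
for t in (cv2.HoughCircles(g,cv2.HOUGH_GRADIENT,1,5,param1=80,param2=15,minRadius=15,maxRadius=28)[0] if 1 else []):
    if abs(t[0]-279)<20 and abs(t[1]-162)<20: print('hough',t,ray(b,t[0],t[1],.032))
hsv=cv2.cvtColor(c['pixels'],cv2.COLOR_RGB2HSV)
def comp(m,z,name):
    m=m.astype(np.uint8); m[:, :200]=0; m[:,350:]=0; m[262:]=0
    for k in cv2.findContours(m,0,2)[0]:
        if cv2.contourArea(k)<40: continue
        q=np.array([ray(c,*x[0],z)[:2] for x in k],np.float32); print(name,cv2.boundingRect(k),np.round(cv2.boxPoints(cv2.minAreaRect(q)),4).tolist())
H,S,V=[hsv[...,i] for i in range(3)]
comp(((H<4)|(H>174))&(S>150)&(V>60),.045,'red')
comp((H>=5)&(H<18)&(S>180)&(V>120),.044,'orange')
comp((H>=20)&(H<32)&(S>150)&(V>100),.134,'yellow')
comp((V<35),.137,'black')
for u,v in [(258,231),(317,230)]: print(ray(c,u,v,.012))
# plate left/right edges by row
for v in (60,90,115,150):
    row=V[v].astype(int); x=np.where((row<110)&(np.arange(560)>230)&(np.arange(560)<340))[0]; print(v,x[0],x[-1],ray(c,(x[0]+x[-1])/2,v,.012)[:2], np.linalg.norm(ray(c,x[0]-.5,v,.012)-ray(c,x[-1]+.5,v,.012)))
E
```

```text
basket [ 0.47915407 -0.15430142  0.032     ] width px 36.88740740740741
hough [277.5 165.5  20.4] [ 0.47765457 -0.15533795  0.032     ]
hough [278.5 160.5  21.6] [ 0.47715362 -0.14944507  0.032     ]
hough [283.5 165.5  17.2] [ 0.48429954 -0.15343047  0.032     ]
hough [274.5 157.5  17.4] [ 0.47179682 -0.14738643  0.032     ]
red (267, 168, 42, 64) [[0.4961000084877014, 0.09449999779462814], [0.5241000056266785, 0.003000000026077032], [0.5805000066757202, 0.02019999921321869], [0.5523999929428101, 0.11180000007152557]]
red (254, 14, 68, 19) [[0.42980000376701355, 0.27459999918937683], [0.43560001254081726, 0.2556000053882599], [0.5151000022888184, 0.2797999978065491], [0.5092999935150146, 0.298799991607666]]
orange (263, 124, 51, 7) [[0.47530001401901245, 0.15119999647140503], [0.47749999165534973, 0.14350000023841858], [0.5426999926567078, 0.1623000055551529], [0.5404999852180481, 0.16990000009536743]]
yellow (281, 189, 18, 9) [[0.5164999961853027, 0.09369999915361404], [0.5192000269889832, 0.08429999649524689], [0.5385000109672546, 0.08990000188350677], [0.5357999801635742, 0.09920000284910202]]
black (281, 203, 18, 26) [[0.5210000276565552, 0.07810000330209732], [0.5299000144004822, 0.04780000075697899], [0.5494999885559082, 0.05350000038743019], [0.5407000184059143, 0.08380000293254852]]
black (255, 33, 66, 7) [[0.44510000944137573, 0.24390000104904175], [0.44670000672340393, 0.23890000581741333], [0.5098999738693237, 0.25839999318122864], [0.508400022983551, 0.26339998841285706]]
[ 0.51105421 -0.01352287  0.012     ]
[0.60040796 0.0139476  0.012     ]
60 253 321 [0.48388832 0.23945655] 0.09409081900079942
90 254 320 [0.49492663 0.20228342] 0.09366001731846735
115 254 320 [0.50455819 0.16984775] 0.09566381561900932
150 255 319 [0.51875613 0.12203414] 0.09567381469629362
```

```bash
cat >> h.py <<'E'
O=np.array([.5105,.151,0]); X=np.array([-.2845,.9587,0]); Y=np.array([-.9587,-.2845,0])
def cl(x,y,z): return O+x*X+y*Y+np.array([0,0,z])
def st(t=''):
    s=read_state(); print(t,round(s['clock'],2),np.round(s['eef_pos'],4),'F',np.round(s['wrist_force'],1),'w',round(s['grip_width'],3),'gf',round(s['grasp_force'],1))
E
python3 - <<'E'
from h import *
p=np.array([.4785,-.155,.12]); r=best(p,Y); 
move_ptp(p,r); command_gripper(.72)
move_straight([p[0],p[1],.0155],feed=.08); st('down')
command_gripper(0); st('closed')
move_straight([p[0],p[1],.21],feed=.15); st('up')
shot('wrist','g1')
q=cl(.075,0,.21); move_ptp(q,r); st('over'); shot('wrist','g2')
E
```

```text
down 6.49 [ 0.4789 -0.1551  0.0159] F [-0.2 -0.4 -0.1] w 0.717 gf 0.0
closed 7.1 [ 0.4785 -0.155   0.0155] F [ 0.1 -0.  -0.1] w 0.001 gf 0.0
up 8.55 [ 0.4778 -0.1549  0.2093] F [ 0.4  0.2 -0.1] w -0.003 gf 0.0
over 10.01 [0.4898 0.2211 0.2098] F [ 0.5 -0.6 -0.2] w -0.001 gf 0.0
```

View pics/g2.png

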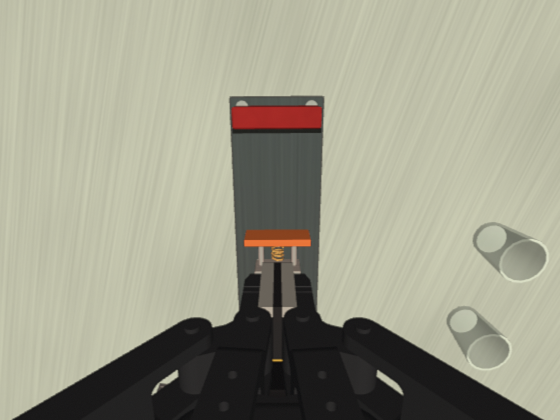

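The grasp missed: the fingers shut to 0 and nothing is held. The clamp is clear in this view, with the jaw at rows 106–130 and the pad at row 240. Next I'll check the view over the bin taken after the lift.

View pics/g1.png

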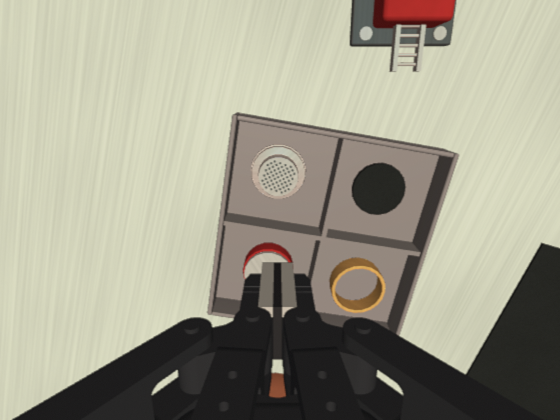

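```bash
python3 - <<'E'
from h import *
b=dict(np.load('pics/g1.npz')); c=dict(np.load('pics/g2.npz'))
print(proj(b,[.4785,-.155,.032]))
print('jaw pred',proj(c,cl(.121,.042,.045)),proj(c,cl(.121,-.042,.045)),proj(c,cl(.155,.0,.012)))
for u,v in [(233,130),(322,130)]: print(ray(c,u,v,.045))
E
```

```text
(np.float64(277.93869524185845), np.float64(176.83600241791086))
jaw pred (np.float64(232.5054493520908), np.float64(129.51720855615753)) (np.float64(321.6123672857721), np.float64(129.2679971300351)) (np.float64(276.9489349561674), np.float64(91.41928412631543))
[0.43636658 0.25475194 0.045     ]
[0.51690809 0.27841301 0.045     ]
```

```bash
python3 - <<'E'
from h import *
b=dict(np.load('pics/g1.npz')); w=dict(np.load('pics/wb.npz'))
print('tcp in g1',proj(b,[.4778,-.1549,.2093]), 'tcp wb',proj(w,[.478,-.155,.26]))
# two-view triangulation of basket top centre wrist vs top cam
t=dict(np.load('pics/top0.npz'))
for z in (0,.03,.06,.1): print(z,ray(b,278,176,z),ray(w,279,165,z),ray(t,349,268,z))
s=dict(np.load('pics/side0.npz')); print('side pred',proj(s,[.4785,-.155,.032]))
im=shot('top','t2'); s2=shot('side','s2')
a=cv2.resize(im['pixels'][200:295,320:420],(400,380)); c=cv2.resize(s2['pixels'][180:260,270:370],(400,380))
cv2.imwrite('pics/crop1.png',np.hstack([a,c])[...,::-1])
E
```

```text
tcp in g1 (np.float64(277.4030533626179), np.float64(249.39437734825395)) tcp wb (np.float64(278.9057724324787), np.float64(247.19585412478378))
0 [ 0.48045032 -0.16109901  0.        ] [ 0.48106908 -0.16029536  0.        ] [ 0.47509434 -0.15796574  0.        ]
0.03 [ 0.47844562 -0.15458295  0.03      ] [ 0.47927376 -0.15467604  0.03      ] [ 0.47255288 -0.15361402  0.03      ]
0.06 [ 0.47644092 -0.14806688  0.06      ] [ 0.47747844 -0.14905673  0.06      ] [ 0.47001142 -0.1492623   0.06      ]
0.1 [ 0.47376798 -0.13937878  0.1       ] [ 0.47508468 -0.14156431  0.1       ] [ 0.4666228  -0.14346001  0.1       ]
side pred (np.float64(332.97336350668417), np.float64(225.47015323878546))
```

View pics/crop1.png

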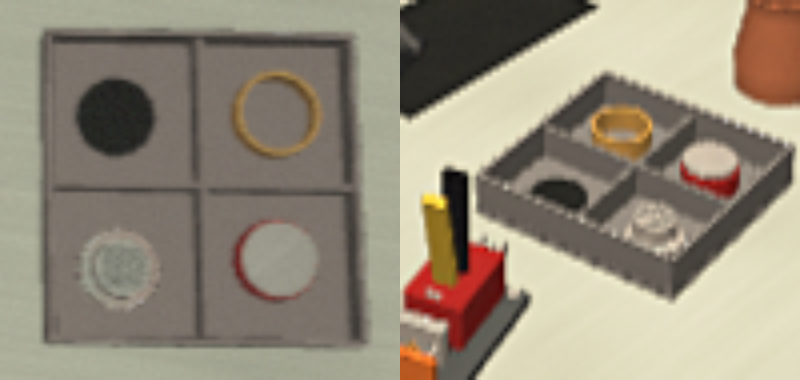

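The basket stands unmoved. The fingertips show at row 263, but the reported TCP projects to row 249, so the tips really sit higher than the TCP. I'll measure that offset.

```bash
python3 - <<'E'
from h import *
for n,e in (('g1',[.4778,-.1549,.2093]),('g2',[.4898,.2211,.2098])):
    b=dict(np.load(f'pics/{n}.npz')); e=np.array(e)
    for dz in (0,.01,.015,.02,.025,.03,.04):
        print(n,dz,[np.round(proj(b,e+f*X+s*.009*Y+[0,0,dz]),1).tolist() for f,s in ((.011,1),(.011,-1),(0,0))])
    # edge profile
    g=cv2.cvtColor(b['pixels'],7); print(g[240:320:4,268].tolist(), g[270,250:306:2].tolist())
E
```

```text
g1 0 [[260.6, 230.6], [294.2, 230.6], [277.4, 249.4]]
g1 0.01 [[259.7, 237.8], [295.1, 237.8], [277.4, 257.5]]
g1 0.015 [[259.3, 241.8], [295.6, 241.8], [277.4, 261.8]]
g1 0.02 [[258.8, 245.9], [296.1, 245.9], [277.4, 266.4]]
g1 0.025 [[258.2, 250.2], [296.6, 250.2], [277.4, 271.3]]
g1 0.03 [[257.7, 254.9], [297.2, 254.9], [277.4, 276.4]]
g1 0.04 [[256.5, 265.0], [298.4, 265.0], [277.5, 287.6]]
[140, 52, 56, 115, 187, 188, 110, 111, 111, 111, 110, 111, 111, 110, 110, 111, 110, 194, 55, 28] [186, 188, 184, 179, 186, 188, 114, 111, 110, 111, 111, 111, 35, 24, 24, 33, 111, 111, 111, 111, 111, 111, 139, 139, 138, 139, 139, 139]
g2 0 [[260.8, 230.6], [294.4, 230.5], [277.6, 249.4]]
g2 0.01 [[259.9, 237.9], [295.3, 237.8], [277.7, 257.5]]
g2 0.015 [[259.5, 241.8], [295.8, 241.7], [277.7, 261.8]]
g2 0.02 [[259.0, 246.0], [296.3, 245.9], [277.7, 266.5]]
g2 0.025 [[258.5, 250.4], [296.9, 250.3], [277.7, 271.3]]
g2 0.03 [[257.9, 255.0], [297.5, 254.9], [277.8, 276.5]]
g2 0.04 [[256.8, 265.2], [298.7, 265.1], [277.8, 287.7]]
[139, 144, 78, 78, 77, 99, 101, 100, 100, 101, 100, 100, 100, 100, 100, 100, 100, 176, 49, 24] [79, 79, 80, 102, 99, 101, 100, 100, 100, 100, 100, 100, 30, 21, 21, 30, 100, 101, 100, 100, 101, 99, 102, 102, 102, 90, 76, 80]
```

```bash
python3 - <<'E'
from h import *
s=dict(np.load('pics/s2.npz')); e=np.array(read_state()['eef_pos']); print(e)
im=s['pixels'].copy(); u,v=map(int,proj(s,e)); print(u,v,[np.round(proj(s,e+[0,0,d])).tolist() for d in (.02,.04)])
def crop(im,u,v,k): return cv2.resize(im[v-k:v+k,u-k:u+k],(400,400),interpolation=cv2.INTER_NEAREST)
a=crop(im,u,v-20,50); 
for d in (0,.02,.04):
    p=proj(s,e+[0,0,d]); cv2.circle(a,(int((p[0]-u+50)*4),int((p[1]-v+20+50)*4)),3,(0,255,0),-1)
b=dict(np.load('pics/g1.npz'))['pixels']
cv2.imwrite('pics/crop2.png',np.hstack([a,crop(b,278,280,60)])[...,::-1])
E
```

```text
[0.48978648 0.22125173 0.20990044]
257 220 [[257.0, 216.0], [257.0, 210.0]]
```

View pics/crop2.png

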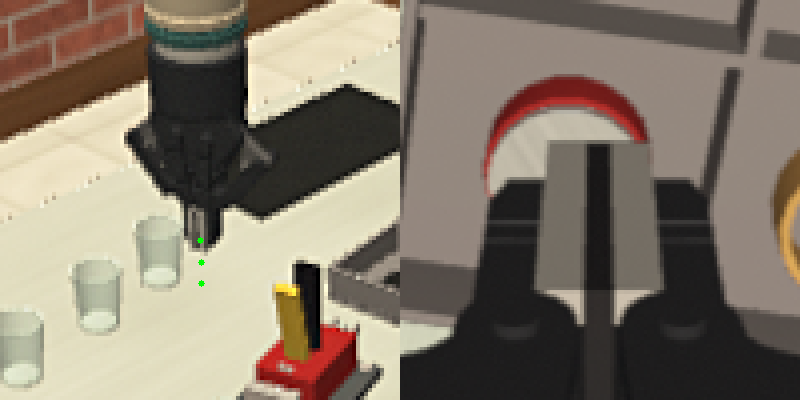

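In the side view the tips are about 35 mm above the projected TCP, and the wrist view agrees at about 37 mm. I'll take the true tips as eef_z + 0.036, which explains the miss, and go down again lower while watching the force.

```bash
cat >> h.py <<'E'
def guarded(p,z1,step=.002,lim=6):
    "descend in steps to z1, stop on a rise of upward force"
    f0=read_state()['wrist_force'][2]; z=p[2]
    while z>z1+1e-6:
        z=max(z-step,z1); move_straight([p[0],p[1],z],feed=.05)
        if abs(read_state()['wrist_force'][2]-f0)>lim: st('contact'); return False
    return True
E
python3 - <<'E'
from h import *
p=np.array([.4785,-.155,.12]); r=best(p,Y); print(ik([p[0],p[1],-.02],r))
move_ptp(p,r); command_gripper(.72)
move_straight([p[0],p[1],-.010],feed=.12); st('down')
ok=guarded([p[0],p[1],-.010],-.019,.003); st('low')
if ok:
    command_gripper(0); st('closed')
    if read_state()['grip_width']>.3:
        move_straight([p[0],p[1],.19],feed=.15); st('up'); shot('wrist','g3')
E
```

```text
[ 0.41938103  0.79629373 -0.24291071  2.06839285  0.54529442  0.33785941
  0.01641621]
down 13.44 [ 0.479  -0.1551 -0.0095] F [ 0.  -0.1 -0.4] w 0.716 gf 0.0
low 14.19 [ 0.4783 -0.1549 -0.0192] F [ 0.4 -0.4  0.6] w 0.718 gf 0.0
closed 14.51 [ 0.4787 -0.1551 -0.0183] F [-1.4  0.6  6.4] w 0.466 gf 63.8
up 16.05 [ 0.4779 -0.1549  0.1892] F [ 0.9 -0.   0.1] w 0.47 gf 62.3
```

```bash
python3 - <<'E'
from h import *
q=cl(.075,0,.19); r=best(q,Y)
move_ptp(q,r); st('over')
move_straight([q[0],q[1],.005],feed=.12)
st('low')
guarded([q[0],q[1],.003],-.0125,.0025,4); st('set')
command_gripper(.75); st('rel')
move_straight([q[0],q[1],.17],feed=.15); st('up'); shot('wrist','p1')
E
```

```text
over 17.51 [0.4897 0.221  0.1897] F [ 1.2  0.2 -0.2] w 0.467 gf 62.3
low 19.2 [0.4896 0.2232 0.0056] F [ 0.4  0.4 -1.1] w 0.469 gf 62.3
contact 20.7 [ 0.4895  0.2231 -0.0113] F [-0.8  0.2  7.6] w 0.465 gf 64.5
set 20.7 [ 0.4895  0.2231 -0.0113] F [-0.8  0.2  7.6] w 0.465 gf 64.5
rel 21.06 [ 0.4891  0.2229 -0.0122] F [-0.1  0.6 -0.4] w 0.752 gf 0.0
up 22.43 [0.4886 0.2225 0.1692] F [-0.3  1.2 -0.7] w 0.752 gf 0.0
```

View pics/p1.png

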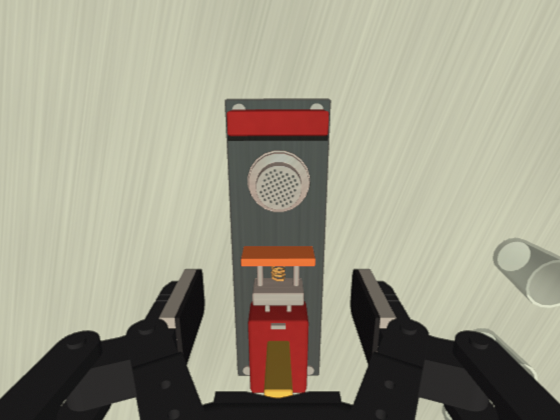

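The basket stands upright on the bed at about (279,183), clear of the jaw and the pad. Next I'll move over the trigger and do one squeeze, taking images before and after.

```bash
python3 - <<'E'
from h import *
a=cl(-.086,0,.17); r=best(a,X); print(ik(a,r))
command_gripper(1.0); move_ptp(a,r); st('over')
guarded_ok=True
move_straight(cl(-.086,0,.059),feed=.1); st('down')
move_straight(cl(-.097,0,.059),feed=.1); st('shift')
for c in ('wrist','top','side'): shot(c,c[0]+'j0')
command_gripper(0); st('squeezed')
for c in ('wrist','top','side'): shot(c,c[0]+'j1')
w=[cv2.imread(f'pics/{n}.png') for n in ('wj0','wj1')]
t=[cv2.resize(cv2.imread(f'pics/{n}.png')[y:y+80,x:x+107],(400,300)) for n,x,y in (('tj1',190,200),('sj1',220,200))]
cv2.imwrite('pics/m1.png',np.vstack([np.hstack([cv2.resize(i,(400,300)) for i in w]),np.hstack(t)]))
E
```

```text
[ 0.4192367   0.67167826 -0.95839195  1.84149481  0.65815253  0.98361945
  1.0344271 ]
over 24.23 [0.5349 0.069  0.1701] F [ 0.4  0.7 -0.1] w 1.003 gf 0.0
down 25.49 [0.5355 0.0688 0.0596] F [ 0.7 -1.4  0.1] w 1.002 gf 0.0
shift 25.75 [0.5385 0.0572 0.0593] F [-0.1  0.6 -0. ] w 0.999 gf 0.0
squeezed 26.51 [0.5399 0.0588 0.0612] F [-2.  -4.1 17.9] w 0.256 gf 61.3
```

View pics/m1.png

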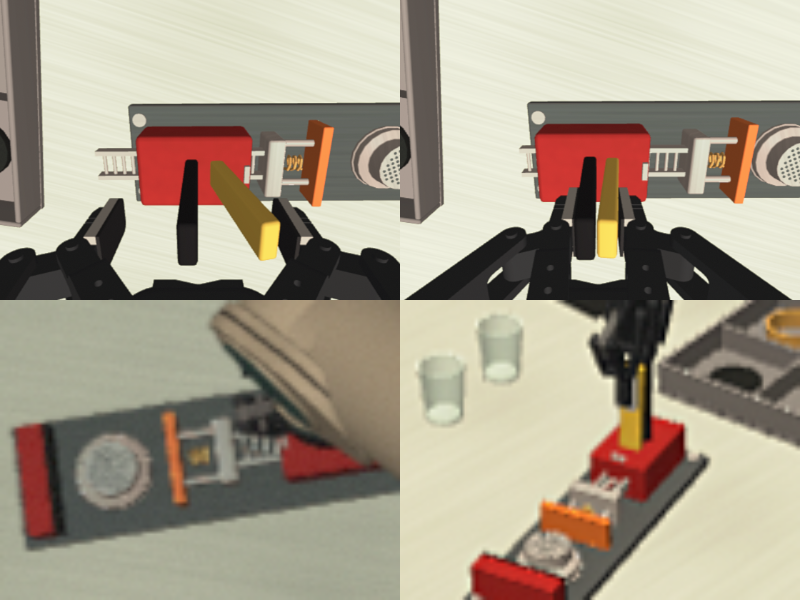

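The squeeze works: fingers straddle the trigger and handle, and the jaw advanced. From here I'll gauge the pad and jaw body numerically along the clamp axis in the top view.

```bash
cat >> h.py <<'E'
def gauge(im):
    "top view: x of pad centre (orange) and of grey jaw body behind it, clamp frame"
    xs=np.arange(-.06,.1,.0005); ys=np.arange(-.014,.0141,.001)
    uv=np.array([[proj(im,cl(x,y,.04)) for x in xs] for y in ys],np.float32)
    s=cv2.remap(im['pixels'],uv[...,0],uv[...,1],cv2.INTER_LINEAR)
    f=s.astype(float).mean(0); o=np.clip(f[:,0]-f[:,2]-60,0,None)   # red-blue
    g=cv2.cvtColor(s,cv2.COLOR_RGB2HSV); red=f[:,1]<.3*f[:,0]; 
    # orange has G ~ .4-.6 R; red G ~0
    o[f[:,1]<.2*f[:,0]]=0
    xo=xs[np.argmax(cv2.GaussianBlur(o.reshape(-1,1),(1,9),0))]; m=abs(xs-xo)<.012; xo=(xs[m]*o[m]).sum()/o[m].sum()
    lum=cv2.GaussianBlur(f.min(1).reshape(-1,1),(1,9),0).ravel(); m=(xs<xo-.004)&(xs>xo-.036)
    i=np.where(m)[0]; k=i[np.argmax(lum[i])]; n=slice(max(k-14,0),k+15); w=np.clip(lum[n]-lum[k]*.6,0,None); xb=(xs[n]*w).sum()/w.sum()
    return xo,xb,xo-xb
E
python3 - <<'E'
from h import *
for n in ('top0','tj0','tj1'): print(n,np.round(gauge(dict(np.load(f'pics/{n}.npz'))),4))
w=[dict(np.load(f'pics/{n}.npz')) for n in ('wj0','wj1')]
for i in w:
    h=cv2.cvtColor(i['pixels'],cv2.COLOR_RGB2HSV); m=((h[...,0]>=5)&(h[...,0]<18)&(h[...,1]>180)&(h[...,2]>120)).astype(np.uint8)
    m[:,:380]=0; y,x=np.where(m); rr=[ray(i,a,b,.03)-O for a,b in zip(x,y)]; print('wrist pad', np.mean([q@X for q in rr]), cv2.boundingRect(m))
E
```

```text
top0 [ 0.0031 -0.0343  0.0373]
tj0 [ 0.0031 -0.0345  0.0376]
tj1 [ 0.0242 -0.0132  0.0374]
wrist pad 0.00918468018476098 (436, 169, 31, 119)
wrist pad 0.02971406990949047 (456, 165, 45, 119)
```

```bash
sed -i 's/xs>xo-.036/xs>xo-.046/' h.py; python3 - <<'E'
from h import *
command_gripper(1.0); st('rel'); print(np.round(gauge(shot('top','k1r')),4))
command_gripper(0); st('sq'); print(np.round(gauge(shot('top','k2')),4))
E
```

```text
rel 27.29 [0.538  0.0579 0.0589] F [ 0.3 -0.7 -0.5] w 1.001 gf 0.0
[ 0.0212 -0.0149  0.0361]
sq 27.95 [0.5397 0.0588 0.0611] F [-1.6 -3.2 16.3] w 0.261 gf 61.7
[0.0403 0.0028 0.0374]
```

```bash
python3 - <<'E'
from h import *
command_gripper(1.0); print('r',np.round(gauge(shot('top','k2r')),4))
command_gripper(.58); dwell(.2); st('part'); print(np.round(gauge(shot('top','k3')),4))
command_gripper(1.0); print('r',np.round(gauge(shot('top','k3r')),4)); st()
E
```

```text
r [ 0.0373 -0.0002  0.0375]
part 29.33 [0.5382 0.063  0.0602] F [-2.4  7.8  5.2] w 0.584 gf 3.7
[0.0409 0.0033 0.0376]
r [0.0382 0.0006 0.0376]
 29.88 [0.5381 0.0575 0.0589] F [ 0.6 -0.2  0.6] w 0.999 gf 0.0
```

```bash
python3 - <<'E'
from h import *
command_gripper(.45); dwell(.2); st('part'); print(np.round(gauge(shot('top','k4')),4))
command_gripper(1.0); dwell(.1); print('r',np.round(gauge(shot('top','k4r')),4)); st()
E
```

```text
part 30.6 [0.5385 0.0618 0.06  ] F [-1.9  6.4  4.2] w 0.453 gf 3.1
[0.0453 0.008  0.0373]
r [0.0454 0.0079 0.0375]
 31.32 [0.5381 0.0578 0.059 ] F [-0.4  0.4  0.7] w 0.999 gf 0.0
```

```bash
python3 - <<'E'
from h import *
command_gripper(0); dwell(.3); st('sq'); im=shot('top','k5'); print(np.round(gauge(im),4)); w=shot('wrist','k5w'); s=shot('side','k5s')
# basket-to-anvil gap and tilt check: brightness profile along axis at z=.02
for z in (.024,):
    xs=np.arange(.03,.125,.004); print([int(im['pixels'][int(round(v)),int(round(u))].mean()) for u,v in (proj(im,cl(x,0,z)) for x in xs)])
E
```

```text
sq 32.23 [0.5397 0.0589 0.0611] F [-1.6 -3.7 17.1] w 0.26 gf 61.8
[0.0526 0.025  0.0276]
[156, 69, 81, 108, 107, 75, 133, 115, 122, 123, 133, 139, 135, 139, 123, 134, 135, 134, 132, 152, 146, 113, 30, 37]
```

```bash
python3 - <<'E'
from h import *
dwell(.3); print(np.round(gauge(shot('top','k6')),4)); st(); print(finish_job())
E
```

```text
[0.0526 0.025  0.0276]
 32.73 [0.5398 0.0588 0.0612] F [-1.2 -3.5 16.8] w 0.26 gf 61.8
the job is handed in; nothing more can be done
None
```

I handed the job in at about 33 s: the basket is clamped against the fixed jaw with the orange pad pressed in about 10 mm by camera measurement, and the gripper is still holding the trigger squeezed.

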